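Emboss a token through the press guard

ROBOT

A 6-joint arm with a two-finger parallel gripper is mounted at the origin on the work surface. World frame = base frame: x ahead of the robot, y to its left, z up, the work surface at z = 0. Lengths are in m, angles in rad, forces in N, time in s.
With the tool pointing down it reaches from about 0.3 to 0.775 m from the base axis. Payload 14.6 kg.
Tool frame: the origin (TCP) lies between the finger pads; the fingertips stand 8 mm ahead of it and the grasp point (between the pads) lies 11 mm behind it (ctrl.tip_reach is the distance from the TCP to the fingertips, in m); y points along the fingers, z is the direction in which the jaws open and shut, and the axes are right-handed (so a half turn about y gives the same grasp; the last joint's range is limited). The gripper opens to 94 mm and grips with 3 to 60 N. Pads are 16 mm wide; open, the fingers measure 119 mm over their backs; the gripper's body (75 mm by 177 mm) begins 78 mm behind the grasp point.
Start: joints at [1.215, 0.3, 1.521, -0, 1.321, -0.067], TCP at [0.157, 0.527, 0.176] pointing down, gripper open.
Joint ranges: [-3.03, 3.03], [-0.79, 2.21], [0.23, 2.52], [-1.04, 4.18], [0, 3.07], [-2.55, 2.55]. Speed limits (rad/s): [2.22, 2.22, 2.57, 3.14, 3.14, 3.14].

INTERFACE

Orientations are given as [roll, pitch, yaw] about the fixed x, y, z axes, in that order (R = Rz(yaw) Ry(pitch) Rx(roll)).
In Python, from station import ctrl gives the robot as it stands.
- The arm moves only by the tool play_rows, never from a script. Its arguments are lists of equal length, an entry for each row: "twist": the turn, a rotation vector about the world's x, y, z as a fraction of full scale, a list of three; "travel": the shift along the world's x, y, z as a fraction of full scale, a list of three; "grip": the gripper's target within -1 to 1 (shut at 1, half-way at 0, fully open at -1). A call has 1 to 12 rows; each row shifts and turns the commanded pose from where the row before left it; what a row does not reach is not made up. Full scale, the value 1, is 5 cm for a shift and 90 degrees for a turn. A row lasts 1/10 s, in which the tool goes at most 50 mm and 8.59 degrees, less where a joint would pass 70% of its speed; a pose out of reach is approached as far as the arm can. A call with a number of a shift or a turn outside -1 to 1 is refused whole. A call with a gripper value outside its range is refused whole. The fingers move at their own pace and stop on an object; "force" is the grip in N (left out, the last holds). Time passes only in rows, so rows that do not move let the fingers close. It gives the time, the measured TCP pose, the force and the opening at its end, in the units of the state.
- ctrl.get_obs(): the state, without advancing time (a new reading comes with each control period).
- ctrl.camera(name): name is "side" or "top" or "wrist"; returns a dict with "img" (480x640x3 uint8, red, green, blue), "vfov" (degrees; the focal length in pixels is half the picture's height over the tangent of half this angle, whatever the lens; pixels are square), "cx", "cy" (the principal point, pixels), "k1" (the pictures are not rectified: a ray, as slopes to the right and down, at radius r is drawn at 1 + k1 r^2 times it, then the intrinsics apply), "rvec" (rotation vector, rad) and "tvec" (3), from world to camera coordinates, as OpenCV has them. Camera axes: x right, y down, z forward; pixel columns grow to the right and rows downward; lengths in m; the calibration is good to about 2 mm. A picture is of the moment at which its call begins. There is no depth.
- ctrl.hand_in(): hands the job in, once; it reports no verdict.
Trained networks look in a picture, given as the dict that the camera call returned (one of the last four; its "shot" number tells which), for a name from the list of things; names that differ only in an ending like _2 or _b are one class to them, and where a whole thing is asked for, a point or a joint stands for the part that bears it (a point fixed in the world has none). Each returns a list of dicts, best first, with "confidence" (0 to 1); they miss things now and then, are a little off and sometimes report something else, mostly with a low value. They report only what shows in the picture. A call takes as long as a camera call.
- ctrl.boxes_of(name, picture): "point" ([column, row] in pixels, amid what is visible of it).
- ctrl.trace(name, picture): "pixels" (480x640 bool, what is visible of it) and "point" ([column, row] in pixels, amid what is visible of it).
The state is a dict: "time_s": time; "qpos": joint angles; "joint_vel": joint speeds; "tau": joint torques, N m; "ee_pos": TCP position; "eef_rot": TCP orientation; "force": force on the tool from outside, world axes, zero at the start; "moment": the same for the moment, N m; "grip_width": finger opening in m.
Only numpy, scipy, OpenCV 4.12 (cv2) and the standard library are available. Lean on these libraries where they do the work, as an engineer would, in place of code of your own. Each camera call takes 0.05 s, during which the arm holds its last target.

TASK

Emboss the token in the press with the red lever pad: reach down through the window of its guard with the fingertips, press the red pad fully down, keep it down for a good second, then let it come up again and draw the hand back out. Do not touch either guard or its yellow window frame, leave the blue lever alone, and do not move or pick up any of the tokens, figures and other loose things standing about.

Things in the scene. Friction and masses are not known exactly. Their poses are not given: they have to be found in the camera images.
- emboss_press: embossing press with the red lever pad: fixed grey base plate 285 x 170 x 20 mm on the table, all of it below 136 mm. Origin on the table, z up; its own -x points to the front (apron, nearer the robot at yaw 0), y across it. The base reaches from x = -175 to +110 mm; the lever's axle is at x = +72, z = 108 mm
- emboss_guard: fixed guard hood over the press with the red pad: clear panes on the front, both sides and rear roof, and a yellow frame round the window in its top. Same origin and axes as the press; spans x = -103 to +100, y = -80 to +80 mm, top at z = 135 mm, frame 6 mm thick. Must not be touched
- emboss_window (a point): centre of the window of that hood, level with the frame's top face (135 mm above the table). The window is a level rectangular opening, 76 mm along the press's x and 90 mm along its y, with the red pad beneath its centre
- emboss_pad (a point): centre of the top of the red round pad (36 mm across, 9 mm thick) on the lever's front end, inside the hood; at rest 12 mm below the top of the window frame. Pressed straight down it sinks 23 mm on an arc of 117 mm about the axle behind it (and tilts by up to 0.2 rad)
- emboss_lever (a joint): angle of the lever with the red pad: 0 = up (rest), 0.2 rad = fully down on its stop. A spring returns it: about 3 N at the pad to start, about 8.5 N when fully down; it comes up by itself when let go
- punch_press: hole punch (same build and size as the embossing press) with the blue lever pad: fixed grey base plate 285 x 170 x 20 mm on the table, all of it below 136 mm. Origin on the table, z up; its own -x points to the front (apron, nearer the robot at yaw 0), y across it. The base reaches from x = -175 to +110 mm; the lever's axle is at x = +72, z = 108 mm
- punch_guard: fixed guard hood over the press with the blue pad: clear panes on the front, both sides and rear roof, and a yellow frame round the window in its top. Same origin and axes as the press; spans x = -103 to +100, y = -80 to +80 mm, top at z = 135 mm, frame 6 mm thick. Must not be touched
- punch_window (a point): centre of the window of that hood, level with the frame's top face (135 mm above the table). The window is a level rectangular opening, 76 mm along the press's x and 90 mm along its y, with the blue pad beneath its centre
- punch_pad (a point): centre of the top of the blue round pad (36 mm across, 9 mm thick) on the lever's front end, inside the hood; at rest 12 mm below the top of the window frame. Pressed straight down it sinks 23 mm on an arc of 117 mm about the axle behind it (and tilts by up to 0.2 rad)
- punch_lever (a joint): angle of the lever with the blue pad: 0 = up (rest), 0.2 rad = fully down on its stop. A spring returns it: about 3 N at the pad to start, about 8.5 N when fully down; it comes up by itself when let go
- blank_stack: 7 gold-coloured tokens stacked as one piece, 27 mm across, 21 mm high, standing on the front apron of the red-pad press; origin under its centre
- punch_stack: 5 gold-coloured tokens stacked as one piece, 27 mm across, 15 mm high, on the front apron of the blue-pad press; origin under its centre
- token_stack: 12 gold-coloured tokens stacked as one piece, 27 mm across, 36 mm high, on the table; origin under its centre
- figure_blue: little modelled figure in blue, 61 to 65 mm high, 34 mm across, on the table; origin under its centre
- figure_red: little modelled figure in red with yellow hair, 61 to 65 mm high, 34 mm across, on the table; origin under its centre
- spatula: modelling spatula about 180 mm long lying on the table; origin under its middle
- cup: blue mug, 72 mm across, 85 mm high, on the table; origin under its centre

How it is judged:
By the outcome, as a careful person would: the job done as asked, in the order asked, and still so for the second after the job is handed in, with the robot touching nothing.
It also fails if it takes over 38 s, if anything falls off the work surface, if the arm or the gripper's body presses on something with over 40 N, if the wrist force passes 120 N, or if a joint passes its speed limit or range.

## Working session

There is one attempt and no reset: what is moved stays moved. The work goes in short steps, Python scripts to look and compute and a tool call to move; the robot and the scene stay as the last step left them, time stands still between calls to the robot, and variables do not carry over. Pictures are saved under pics/ and viewed, and the job is handed in when it is done.

Besides the shell and the picture viewer there is one more tool, called as name(argument=value, ...) on one line, values as JSON. play_rows: Moves the arm, as the interface text tells. Its arguments: {"type":"object","properties":{"twist":{"type":"array"},"travel":{"type":"array"},"grip":{"type":"array"},"force":{"type":"number"}},"required":["twist","travel","grip"]}

```bash
mkdir -p pics; ls; python3 - <<'E'
from station import ctrl
import cv2,pickle
o=ctrl.get_obs();print(o)
for n in("side","top","wrist"):
    p=ctrl.camera(n);cv2.imwrite(f"pics/{n}0.png",p["img"][:,:,::-1]);pickle.dump(p,open(f"{n}0.pkl","wb"))
    print(n,{k:v for k,v in p.items() if k!="img"})
    for t in("emboss_window","emboss_pad","punch_pad","emboss_press","emboss_guard","blank_stack"):
        try:print(t,[(d["point"],d["confidence"]) for d in ctrl.boxes_of(t,p)])
        except Exception as e:print(t,e)
E
```

```text
pics
{'time_s': 0.0, 'qpos': array([ 1.21540900e+00,  3.00486747e-01,  1.52158665e+00, -1.24372039e-05,
        1.32072185e+00, -6.66112434e-02]), 'joint_vel': array([ 0.00038014,  0.00012245, -0.00016368,  0.00085387, -0.00155045,
       -0.00132188]), 'tau': array([-4.76944206e-04, -5.31806731e+01, -3.52735698e+01,  7.07880151e-02,
        2.44071818e-02, -8.89574630e-05]), 'ee_pos': array([0.15653365, 0.52693397, 0.17547542]), 'eef_rot': array([-1.57199705e+00,  6.80270002e-05, -2.88773042e-01]), 'force': array([-0.86834   ,  0.21759809,  0.57078129]), 'moment': array([ 0.00132973, -0.03910796,  0.00819933]), 'grip_width': 0.09438560361193525}
side {'vfov': 53.79908175129439, 'cx': 327.94231681105487, 'cy': 244.34743369826805, 'k1': -0.05310796625097096, 'rvec': array([ 0.75665357, -2.67888112,  0.96379065]), 'tvec': array([0.44715527, 0.28500463, 0.9749918 ]), 'shot': 1}
emboss_window []
emboss_pad [([247.8, 315.2], 0.63)]
punch_pad [([342.7, 194.8], 0.6)]
emboss_press []
emboss_guard [([232.6, 306.7], 0.88)]
blank_stack [([273.8, 374.7], 0.59)]
top {'vfov': 43.45492781595129, 'cx': 330.47619686462275, 'cy': 239.96035716787085, 'k1': -0.10786534125465165, 'rvec': array([ 2.13071565, -2.10508015,  0.1849068 ]), 'tvec': array([-0.00450723,  0.51678987,  1.40624563]), 'shot': 2}
emboss_window [([238.1, 194.0], 0.71)]
emboss_pad [([233.7, 212.3], 0.81), ([397.6, 194.9], 0.35)]
punch_pad [([399.8, 211.8], 0.49)]
emboss_press []
emboss_guard [([236.6, 192.9], 0.61)]
blank_stack [([214.7, 259.7], 0.66), ([157.4, 196.7], 0.34), ([397.5, 194.0], 0.2)]
wrist {'vfov': 66.40288117290456, 'cx': 317.8070022688398, 'cy': 235.67594731148006, 'k1': 0.014714891030600558, 'rvec': array([-2.34477997, -1.74860293, -0.22660717]), 'tvec': array([-0.55067571, -0.02629645,  0.39189164]), 'shot': 3}
emboss_window []
emboss_pad []
punch_pad []
emboss_press []
emboss_guard []
blank_stack []
```

View pics/top0.png

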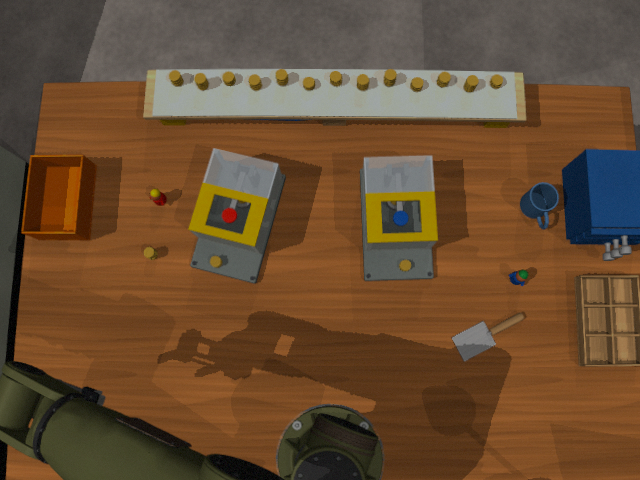

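View pics/side0.png

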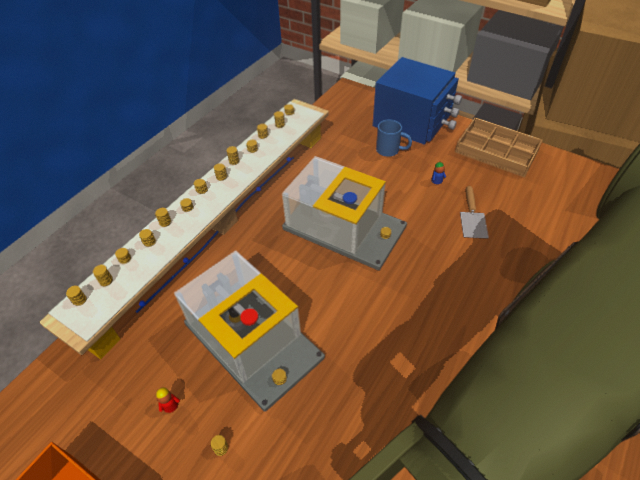

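View pics/wrist0.png

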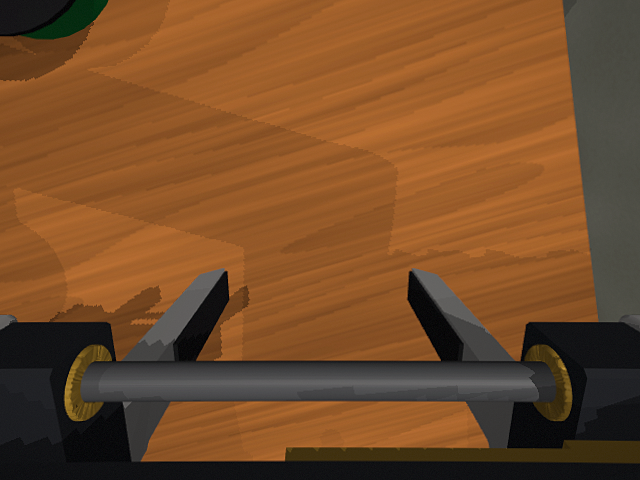

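```bash
cat >h.py <<'E'
import cv2,numpy as np,pickle
def cam(p):
    f=240/np.tan(np.radians(p["vfov"]/2));K=np.array([[f,0,p["cx"]],[0,f,p["cy"]],[0,0,1]])
    return K,np.array([p["k1"],0,0,0,0.]),p["rvec"],p["tvec"]
def proj(p,P):
    K,d,r,t=cam(p);return cv2.projectPoints(np.array(P,float).reshape(-1,3),r,t,K,d)[0][:,0]
def back(p,uv,z):
    K,d,r,t=cam(p);n=cv2.undistortPoints(np.array(uv,float).reshape(-1,1,2),K,d)[:,0]
    R=cv2.Rodrigues(r)[0];C=-R.T@t;D=np.c_[n,np.ones(len(n))]@R
    return C+D*((z-C[2])/D[:,2])[:,None]
def press(x,y,yaw,P):
    P=np.array(P,float);c,s=np.cos(yaw),np.sin(yaw)
    return np.c_[x+c*P[:,0]-s*P[:,1],y+s*P[:,0]+c*P[:,1],P[:,2]]
E
cat >fit.py <<'E'
from h import *
from scipy.optimize import minimize
obs=[];rois={"top":(180,270,160,270),"side":(190,310,265,365)}
for n in("top","side"):
    p=pickle.load(open(n+"0.pkl","rb"));hsv=cv2.cvtColor(p["img"],cv2.COLOR_RGB2HSV)
    m=cv2.inRange(hsv,(20,150,90),(34,255,255))
    a,b,c,d=rois[n];mm=np.zeros_like(m);mm[c:d,a:b]=m[c:d,a:b]
    k,l,s,_=cv2.connectedComponentsWithStats(mm);i=1+np.argmax(s[1:,4]);m=(l==i).astype(np.uint8)
    C,_=cv2.findContours(m,cv2.RETR_EXTERNAL,cv2.CHAIN_APPROX_NONE)
    full=cv2.drawContours(np.zeros_like(m),C,0,1,-1);hole=full&(1-m)
    k,l,s,_=cv2.connectedComponentsWithStats(hole);hole=(l==1+np.argmax(s[1:,4])).astype(np.uint8)
    obs.append((n,p,full,hole));print(n,full.sum(),hole.sum())
    uv=np.array([[x,y] for x,y in cv2.boxPoints(cv2.minAreaRect(cv2.findContours(hole,0,1)[0][0]))])
    w=back(p,uv,.135);print(w.round(4), w.mean(0))
S=8
def poly(p,Q):
    uv=proj(p,Q);im=np.zeros((480,640),np.uint8)
    return uv
def mask(p,quads):
    out=None
    for Q in quads:
        im=np.zeros((480*4,640*4),np.uint8)
        cv2.fillPoly(im,[np.round((proj(p,Q)+.5)*4*16-8).astype(np.int32)],1,shift=4)
        out=im if out is None else out&im
    return cv2.resize(out.astype(np.float32),(640,480),interpolation=cv2.INTER_AREA)
def quad(z):return [[-38,-45,z],[38,-45,z],[38,45,z],[-38,45,z]]
def cost(v,which=obs):
    t=0
    for n,p,full,hole in which:
        Q=[press(v[0],v[1],v[2],np.array(quad(z))/1000) for z in(135,129)]
        t+=np.abs(mask(p,Q)-hole).sum()/hole.sum()
    return t
if __name__=="__main__":
    p=obs[0][1]; x0=back(p,[[233,213]],.123)[0];print("pad by top",x0)
    for w in(obs,obs[:1],obs[1:]):
        best=min((minimize(cost,[x0[0],x0[1],y],args=(w,),method="Nelder-Mead",options=dict(initial_simplex=[[x0[0],x0[1],y],[x0[0]+.01,x0[1],y],[x0[0],x0[1]+.01,y],[x0[0],x0[1],y+.1]])) for y in(-.35,-.2,-.1)),key=lambda r:r.fun)
        print(best.x,best.fun)
    for n,p,f,h in obs:
        hsv=cv2.cvtColor(p["img"],cv2.COLOR_RGB2HSV)
        r=cv2.inRange(hsv,(0,180,110),(8,255,255))|cv2.inRange(hsv,(172,180,110),(180,255,255));r=r*h
        ys,xs=np.nonzero(r);print(n,"red",xs.mean(),ys.mean(),len(xs),back(p,[[xs.mean(),ys.mean()]],.121))
E
python3 fit.py
```

```text
top 3400 1189
[[0.5345 0.2882 0.135 ]
 [0.6084 0.2723 0.135 ]
 [0.5852 0.1859 0.135 ]
 [0.512  0.2025 0.135 ]] [0.56001243 0.23722073 0.135     ]
side 4160 1379
[[0.6041 0.2764 0.135 ]
 [0.5838 0.1823 0.135 ]
 [0.5138 0.2101 0.135 ]
 [0.5362 0.2994 0.135 ]] [0.55949696 0.24204624 0.135     ]
pad by top [0.5638761  0.22771604 0.123     ]
[ 0.5607688   0.23933425 -0.24373258] 0.1253482872060848
[ 0.56069133  0.23792405 -0.23414624] 0.03353658536585366
[ 0.56107927  0.24182485 -0.2402873 ] 0.03390137781000725
top red 228.8470588235294 214.96470588235294 170 [[0.55957376 0.23759076 0.121     ]]
side red 248.72687224669605 316.57709251101323 227 [[0.55984216 0.24359454 0.121     ]]
```

play_rows(twist=[[0, 0, 0], [0, 0, 0], [0, 0, 0.01], [0, 0, 0.01], [0, 0, 0.01], [0, 0, 0], [0, 0, 0], [0, 0, 0], [0, 0, 0], [0, 0, 0], [0, 0, 0], [0, 0, 0]], travel=[[0, 0, 0.4], [0, 0, 0.4], [0.6, -0.43, 0], [0.8, -0.57, 0], [0.8, -0.57, 0], [0.8, -0.57, 0], [0.8, -0.57, 0], [0.8, -0.57, 0], [0.8, -0.57, 0], [0.8, -0.57, 0], [0.8, -0.57, 0], [0, 0, 0]], grip=[1, 1, 1, 1, 1, 1, 1, 1, 1, 1, 1, 1], force=20)

```text
time_s: 2.25
ee_pos: [0.5099, 0.2742, 0.2153]
eef_rot: [-1.572, 0.0, -0.247]
force: [-0.7, 0.8, -1.0]
grip_width: 0.0017
```

play_rows(twist=[[0, 0, 0.005], [0, 0, 0], [0, 0, 0], [0, 0, 0]], travel=[[0.5, -0.34, 0], [0.5, -0.34, 0], [0, 0, 0], [0, 0, 0]], grip=[1, 1, 1, 1])

```text
time_s: 2.65
ee_pos: [0.5563, 0.2439, 0.2157]
eef_rot: [-1.571, 0.001, -0.234]
force: [-0.2, -0.7, 0.3]
grip_width: 0.0002
```

```bash
python3 - <<'E'
from station import ctrl
from h import *
o=ctrl.get_obs();print(o["ee_pos"],o["eef_rot"],o["force"],o["time_s"])
for n in("side","wrist","top"):
    p=ctrl.camera(n);im=p["img"][:,:,::-1].copy()
    pickle.dump(p,open(f"{n}1.pkl","wb"))
    for z in (o["ee_pos"][2]-.008,.135): 
        u=proj(p,[[o["ee_pos"][0],o["ee_pos"][1],z]])[0];print(n,z,u)
        cv2.circle(im,tuple(int(a) for a in u),3,(255,0,255),1)
    cv2.imwrite(f"pics/{n}1.png",im)
E
```

```text
[0.55633106 0.24391869 0.21574146] [-1.57093191e+00  5.96262748e-04 -2.34274587e-01] [-0.19422404 -0.74188473  0.33624126] 2.65
side 0.207741462475528 [243.55179015 293.18165965]
side 0.135 [249.03750105 313.80790886]
wrist 0.207741462475528 [315.96585349 262.61750721]
wrist 0.135 [316.4758337 233.5283987]
top 0.207741462475528 [218.90309453 207.39820823]
top 0.135 [224.9823427 214.9382926]
```

View pics/side1.png

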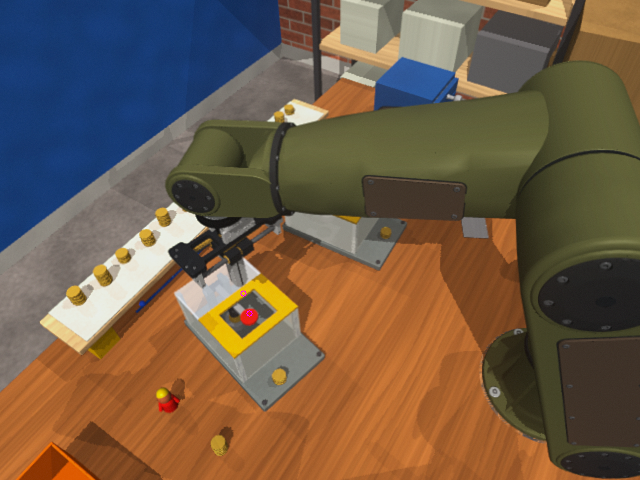

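View pics/wrist1.png

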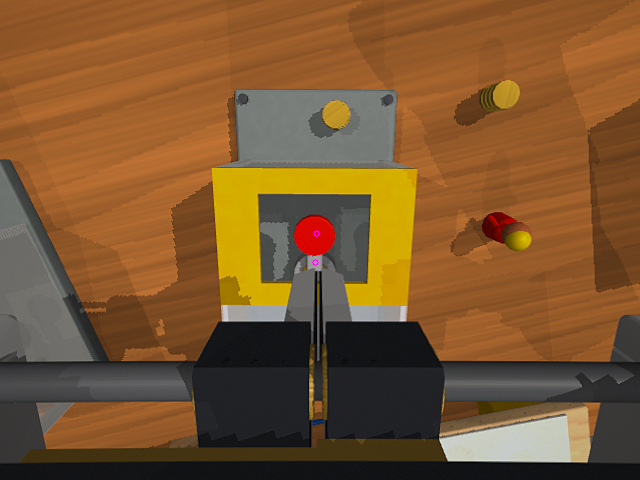

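```bash
python3 - <<'E'
from h import *
for n in("wrist",):
    p=pickle.load(open(n+"1.pkl","rb"))
    hsv=cv2.cvtColor(p["img"],cv2.COLOR_RGB2HSV)
    r=cv2.inRange(hsv,(0,180,110),(8,255,255))|cv2.inRange(hsv,(172,180,110),(180,255,255));r[:,420:]=0
    k,l,s,c=cv2.connectedComponentsWithStats(r);i=1+np.argmax(s[1:,4]);x,y,w,h,_=s[i];print(s[i],c[i],back(p,[[x+w/2-.5,y+h/2-.5],c[i]],.123))
    q=back(p,[[259,195],[371,195],[371,282],[259,282]],.135);print(q.round(4),q.mean(0))
im=cv2.imread("pics/side1.png")[180:360,160:310];a=cv2.resize(im,None,fx=4,fy=4,interpolation=2)[:600]
im=cv2.imread("pics/wrist1.png")[180:300,240:400];cv2.imwrite("pics/z1.png",a);cv2.imwrite("pics/z2.png",cv2.resize(im,None,fx=5,fy=5,interpolation=2))
E
```

```text
[ 294  215   41   41 1312] [314.16615854 234.88567073] [[0.5601013  0.2407943  0.123     ]
 [0.56003624 0.24095552 0.123     ]]
[[0.515  0.2069 0.135 ]
 [0.5356 0.2934 0.135 ]
 [0.6082 0.2789 0.135 ]
 [0.5862 0.1868 0.135 ]] [0.56126994 0.24148752 0.135     ]
```

View pics/z1.png

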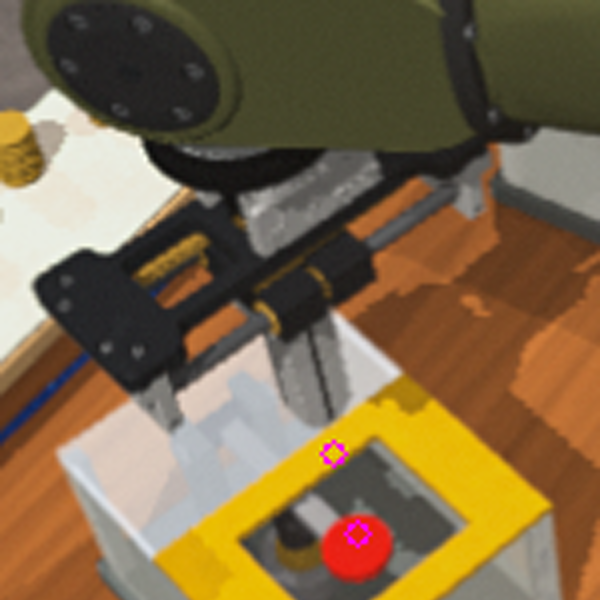

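View pics/z2.png

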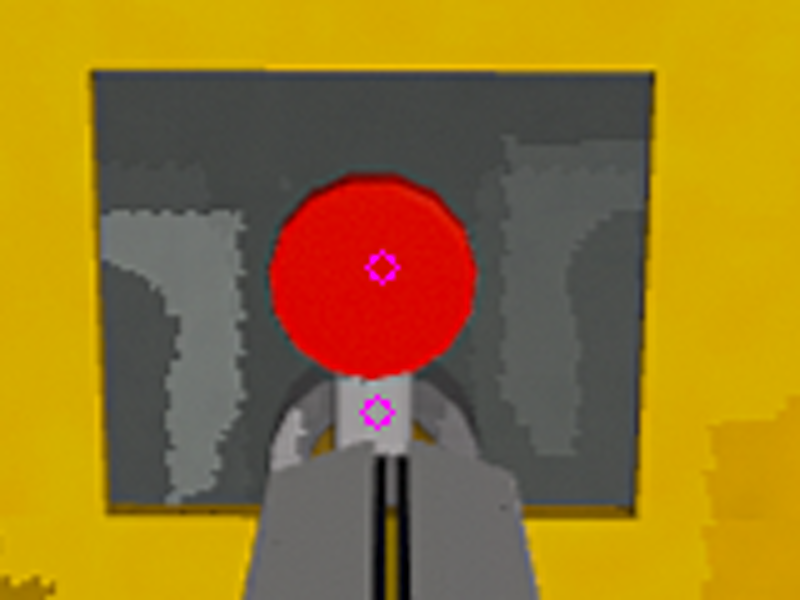

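```bash
python3 - <<'E'
from h import *
from station import ctrl
print(ctrl.tip_reach)
S=pickle.load(open("side1.pkl","rb"));W=pickle.load(open("wrist1.pkl","rb"));T=pickle.load(open("top1.pkl","rb"))
def P(p):
    K,d,r,t=cam(p);return np.c_[cv2.Rodrigues(r)[0],t]
def tri(a,b,pa,pb):
    n=lambda p,u:cv2.undistortPoints(np.array(u,float).reshape(1,1,2),cam(p)[0],cam(p)[1]).reshape(2,1)
    X=cv2.triangulatePoints(P(pa),P(pb),n(pa,a),n(pb,b));return (X[:3]/X[3]).ravel()
X=tri((160+315/4,180+420/4),(240+390/5,180+455/5),S,W);print(X,proj(S,X),proj(W,X))
x=np.array([.5563,.2439,.2077])
for nm,c in(("S",S),("W",W)):
  print(nm,proj(c,x), "up20",proj(c,x+[0,0,.02]),"fwd10",proj(c,x+[.0097,-.0023,0]))
im=T["img"][:,:,::-1][150:250,160:290];cv2.imwrite("pics/z3.png",cv2.resize(im,None,fx=5,fy=5,interpolation=2))
E
```

```text
0.008
[0.55348044 0.24823624 0.2404499 ] [[240.60397642 285.37948282]] [[322.20839933 275.8755652 ]]
S [[243.57454852 293.19430718]] up20 [[241.94442599 287.04832295]] fwd10 [[240.24198062 290.048098  ]]
W [[315.92557127 262.55656823]] up20 [[315.72164929 273.9668199 ]] fwd10 [[315.96555591 277.51482608]]
```

View pics/z3.png

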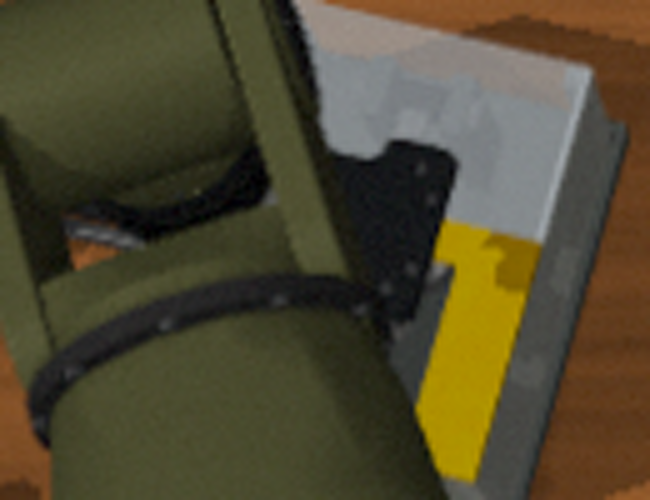

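play_rows(twist=[[0, 0, 0], [0, 0, 0], [0, 0, 0], [0, 0, 0], [0, 0, 0]], travel=[[0.08, -0.06, 0], [0, 0, -0.4], [0, 0, -0.4], [0, 0, -0.4], [0, 0, 0]], grip=[1, 1, 1, 1, 1])

```text
time_s: 3.3
ee_pos: [0.5595, 0.2405, 0.1536]
eef_rot: [-1.573, 0.003, -0.233]
force: [-0.6, 0.3, 0.5]
grip_width: 0.0008
```

```bash
cat > look.py <<'E'
import sys
from station import ctrl
from h import *
k=sys.argv[1]
o=ctrl.get_obs();print(o["ee_pos"],o["eef_rot"],o["force"],o["time_s"])
ims=[]
for n in("side","wrist"):
    p=ctrl.camera(n);im=p["img"][:,:,::-1].copy()
    pickle.dump(p,open(f"{n}{k}.pkl","wb"))
    u=proj(p,[o["ee_pos"]-[0,0,.008]])[0];print(n,u)
    c=im[230:380,170:320] if n=="side" else im[160:310,220:420]
    c=cv2.resize(c,None,fx=400/c.shape[1],fy=400/c.shape[1],interpolation=2);ims.append(cv2.copyMakeBorder(c,0,400-c.shape[0],0,0,0))
cv2.imwrite(f"pics/look{k}.png",np.hstack(ims))
E
python3 look.py 2
```

```text
[0.5594588  0.2404981  0.15364432] [-1.57308479  0.00347014 -0.233374  ] [-0.59054163  0.30338938  0.5495478 ] 3.3
side [248.08449451 308.9583206 ]
wrist [315.84452363 260.18649824]
```

View pics/look2.png

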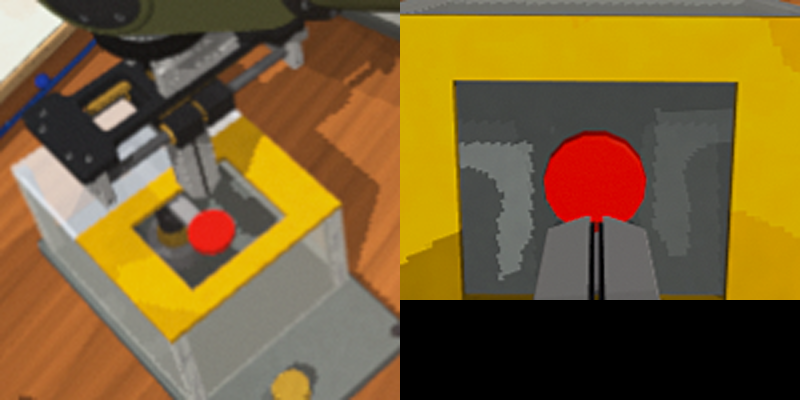

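play_rows(twist=[[0, 0, 0], [0, 0, 0], [0, 0, 0]], travel=[[0, 0, -0.2], [0, 0, -0.2], [0, 0, 0]], grip=[1, 1, 1])

```text
time_s: 3.7
ee_pos: [0.56, 0.2405, 0.1345]
eef_rot: [-1.572, 0.002, -0.234]
force: [-0.4, 1.1, -0.5]
grip_width: 0.0003
```

```bash
python3 look.py 3
```

```text
[0.56004177 0.24049893 0.13452699] [-1.57196602  0.00178036 -0.23382168] [-0.39894536  1.08990731 -0.5318944 ] 3.7
side [249.21022808 313.94375045]
wrist [316.19853006 261.30966554]
```

View pics/look3.png

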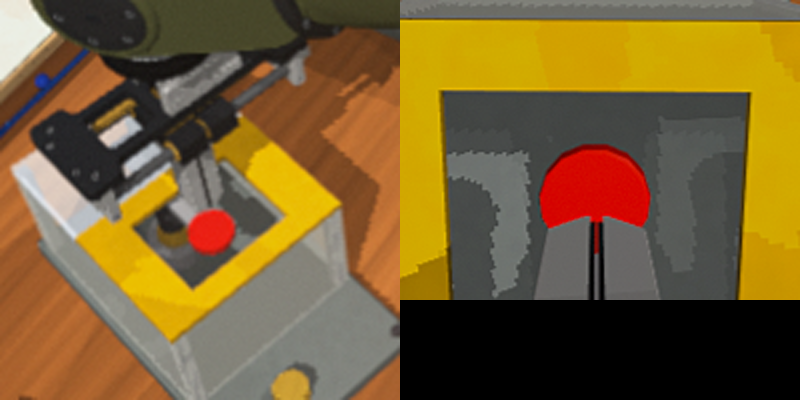

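```bash
python3 - <<'E'
from h import *
a=pickle.load(open("side3.pkl","rb"))["img"][280:350,215:285,::-1];b=pickle.load(open("wrist3.pkl","rb"))["img"][170:420,200:440,::-1]
cv2.imwrite("pics/z4.png",cv2.resize(a,None,fx=8,fy=8,interpolation=2));cv2.imwrite("pics/z5.png",cv2.resize(b,None,fx=2.4,fy=2.4,interpolation=2))
E
```

```text
(no output)
```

View pics/z4.png

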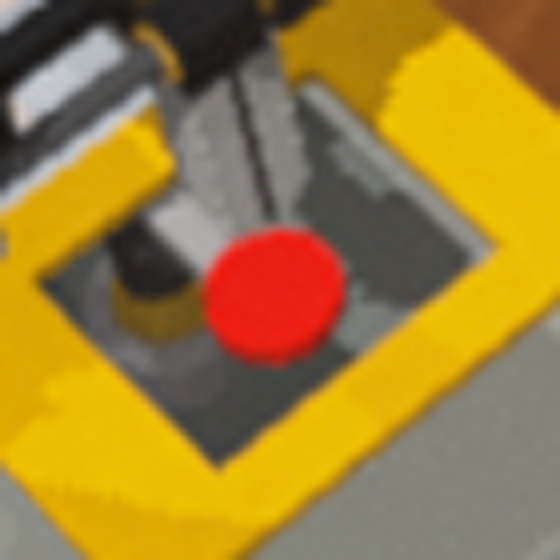

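View pics/z5.png

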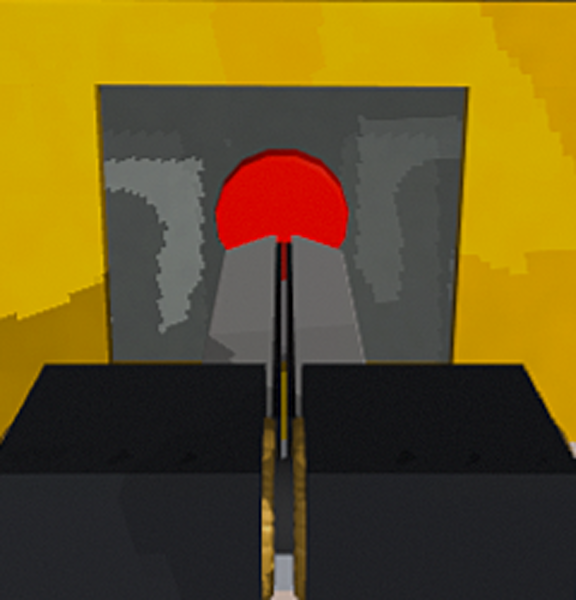

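```bash
python3 - <<'E'
from h import *
from station import ctrl
S=pickle.load(open("side3.pkl","rb"));W=pickle.load(open("wrist3.pkl","rb"))
for p in(S,W):
    R=cv2.Rodrigues(p["rvec"])[0];print("cam",-R.T@p["tvec"], R[2])
for z in(.1265,.135,.145,.155,.165):
    print(z,back(S,[[248.7,307.7]],z)[0].round(4),back(W,[[318,270]],z)[0].round(4))
W0=pickle.load(open("wrist0.pkl","rb"))
# tips at start, open: tcp .1565 .5269 .1755, jaw axis
x=np.array([.15653,.52693,.17547]);j=np.array([.2848,.9586,0]);f=np.array([.9586,-.2848,0])
for dz in(-.008,.011,.02):
  for s in(-1,1):
    print(dz,s,[proj(W0,x+[0,0,dz]+j*.0472*s+f*g)[0].round(0) for g in(-.008,.008)])
print(ctrl.get_obs()["qpos"])
E
```

```text
cam [0.15912317 0.57394702 0.93650901] [ 0.34337103 -0.53940246 -0.76885715]
cam [0.48831627 0.2590114  0.34448737] [ 0.24761399 -0.06068115 -0.96695662]
0.1265 [0.5699 0.2294 0.1265] [0.5659 0.2403 0.1265]
0.135 [0.5656 0.233  0.135 ] [0.5629 0.241  0.135 ]
0.145 [0.5605 0.2373 0.145 ] [0.5593 0.2418 0.145 ]
0.155 [0.5555 0.2415 0.155 ] [0.5558 0.2427 0.155 ]
0.165 [0.5504 0.2458 0.165 ] [0.5522 0.2436 0.165 ]
-0.008 -1 [array([240., 250.]), array([241., 274.])]
-0.008 1 [array([392., 250.]), array([391., 274.])]
0.011 -1 [array([233., 259.]), array([235., 286.])]
0.011 1 [array([399., 259.]), array([397., 286.])]
0.02 -1 [array([229., 265.]), array([231., 292.])]
0.02 1 [array([402., 265.]), array([401., 292.])]
[ 3.45524015e-01  4.66392688e-01  1.38710712e+00 -4.88723166e-05
  1.28844804e+00 -9.91476552e-01]
```

play_rows(twist=[[0, 0, 0], [0, 0, 0], [0, 0, 0]], travel=[[0, 0, -0.1], [0, 0, -0.1], [0, 0, 0]], grip=[1, 1, 1])

```text
time_s: 4.1
ee_pos: [0.5603, 0.2406, 0.1252]
eef_rot: [-1.571, 0.001, -0.234]
force: [0.0, 0.3, -1.3]
grip_width: 0.0005
```

```bash
python3 look.py 4
```

```text
[0.56032809 0.24060881 0.12521443] [-1.57140495e+00  9.41189541e-04 -2.33791364e-01] [ 0.01437421  0.28763053 -1.27878896] 4.1
side [249.7117455  316.35436693]
wrist [316.34540421 261.70357532]
```

View pics/look4.png

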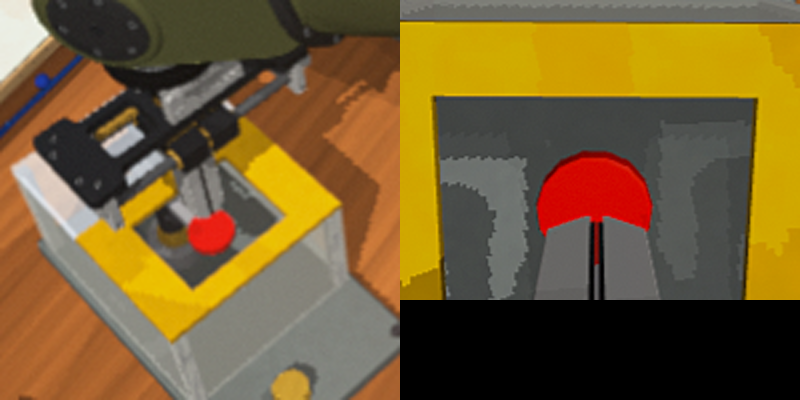

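play_rows(twist=[[0, 0, 0], [0, 0, 0], [0, 0, 0]], travel=[[0, 0, -0.1], [0, 0, -0.1], [0, 0, 0]], grip=[1, 1, 1])

```text
time_s: 4.5
ee_pos: [0.5602, 0.2405, 0.1151]
eef_rot: [-1.572, 0.001, -0.234]
force: [0.4, 0.1, 0.2]
grip_width: 0.0003
```

play_rows(twist=[[0, 0, 0], [0, 0, 0]], travel=[[0, 0, -0.1], [0, 0, 0]], grip=[1, 1])

```text
time_s: 4.7
ee_pos: [0.5604, 0.2406, 0.1104]
eef_rot: [-1.571, 0.001, -0.234]
force: [-0.7, -0.7, -0.4]
grip_width: 0.0004
```

```bash
python3 look.py 5
```

```text
[0.56039839 0.24059895 0.11036995] [-1.57127740e+00  7.13560527e-04 -2.33844860e-01] [-0.72611808 -0.71106117 -0.41386673] 4.7
side [250.70215557 320.14016811]
wrist [316.31983184 261.81925968]
```

View pics/look5.png

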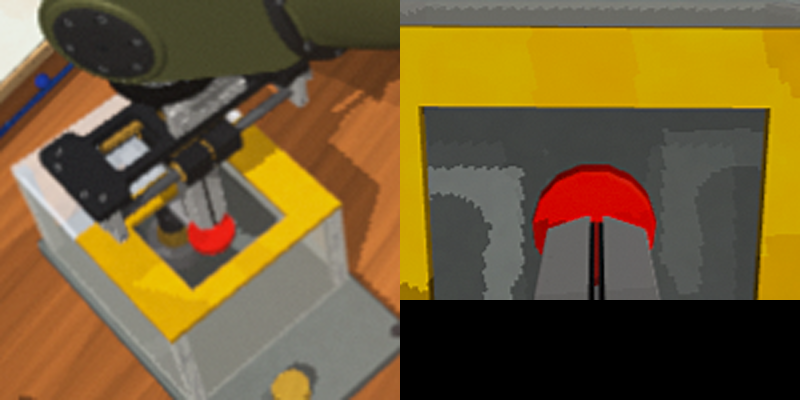

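```bash
python3 - <<'E'
from h import *
S=pickle.load(open("side5.pkl","rb"))
for z in(.14,.16,.18,.2):
    print(z,back(S,[[170+118/2.667,230+240/2.667],[170+308/2.667,230+75/2.667]],z).round(3).tolist())
a=S["img"][230:380,170:320,::-1];cv2.imwrite("pics/z6.png",cv2.resize(a,None,fx=4,fy=4,interpolation=2))
E
```

```text
0.14 [[0.603, 0.293, 0.14], [0.572, 0.095, 0.14]]
0.16 [[0.592, 0.3, 0.16], [0.562, 0.107, 0.16]]
0.18 [[0.581, 0.307, 0.18], [0.552, 0.119, 0.18]]
0.2 [[0.57, 0.314, 0.2], [0.541, 0.131, 0.2]]
```

View pics/z6.png

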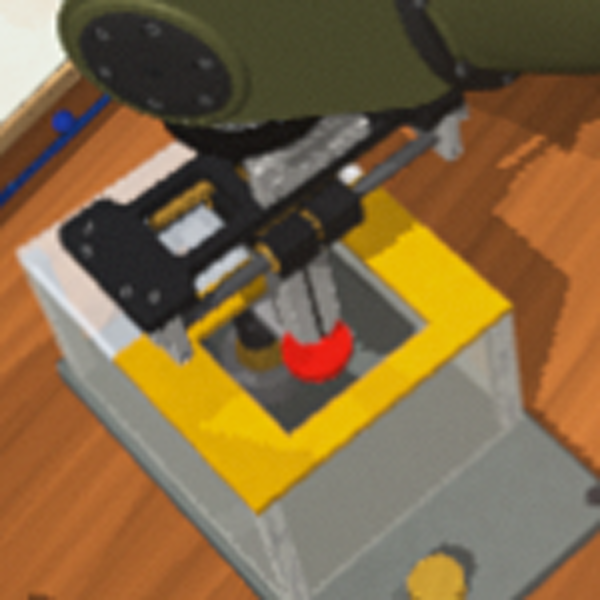

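play_rows(twist=[[0, 0, 0], [0, 0, 0]], travel=[[0, 0, -0.1], [0, 0, 0]], grip=[1, 1])

```text
time_s: 5.0
ee_pos: [0.5604, 0.2406, 0.1054]
eef_rot: [-1.571, 0.001, -0.234]
force: [-0.1, -0.0, -0.1]
grip_width: 0.0005
```

play_rows(twist=[[0, 0, 0], [0, 0, 0]], travel=[[0, 0, -0.1], [0, 0, 0]], grip=[1, 1])

```text
time_s: 5.2
ee_pos: [0.5603, 0.2406, 0.1003]
eef_rot: [-1.571, 0.001, -0.234]
force: [0.0, 0.0, 0.2]
grip_width: 0.0007
```

```bash
python3 look.py 6
```

```text
[0.56033182 0.2405867  0.100263  ] [-1.57137815e+00  8.76540486e-04 -2.33831173e-01] [0.02800323 0.02716467 0.19476491] 5.2
side [251.40923393 322.68925694]
wrist [316.31194015 261.75261209]
```

View pics/look6.png

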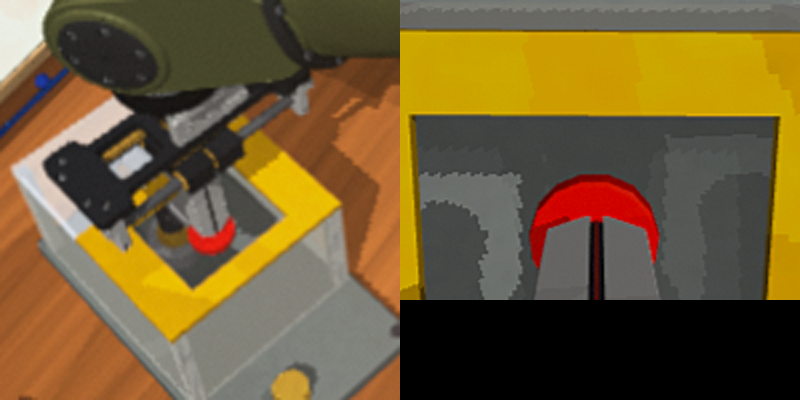

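play_rows(twist=[[0, 0, 0], [0, 0, 0]], travel=[[0, 0, -0.1], [0, 0, 0]], grip=[1, 1])

```text
time_s: 5.5
ee_pos: [0.5603, 0.2406, 0.0953]
eef_rot: [-1.571, 0.001, -0.234]
force: [-1.0, 0.0, -0.6]
grip_width: 0.0006
```

play_rows(twist=[[0, 0, 0], [0, 0, 0]], travel=[[0, 0, -0.1], [0, 0, 0]], grip=[1, 1])

```text
time_s: 5.7
ee_pos: [0.5606, 0.2408, 0.0907]
eef_rot: [-1.571, 0.0, -0.234]
force: [-0.7, 0.9, 2.1]
grip_width: 0.0002
```

```bash
python3 look.py 7; python3 - <<'E'
from h import *
S=pickle.load(open("side7.pkl","rb"))
a=S["img"][230:380,170:320,::-1];cv2.imwrite("pics/z7.png",cv2.resize(a,None,fx=4,fy=4,interpolation=2))
E
```

```text
[0.56062298 0.24083441 0.09068929] [-1.57062560e+00  6.31442699e-05 -2.33771735e-01] [-0.7247736   0.93898552  2.08132905] 5.7
side [251.85603645 325.08078166]
wrist [316.42487596 261.83939517]
```

View pics/look7.png

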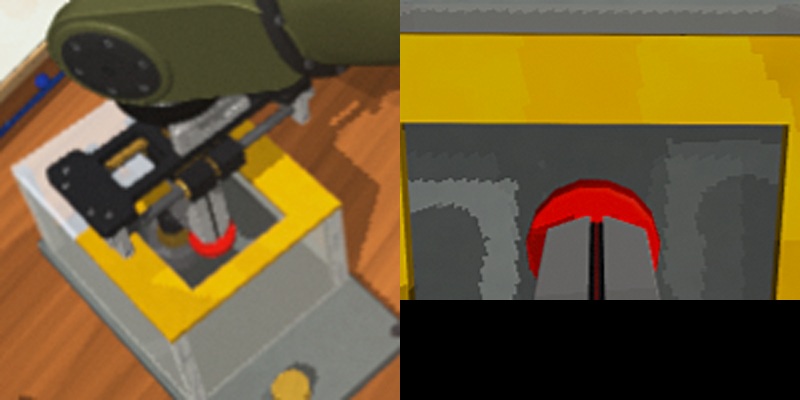

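View pics/z7.png

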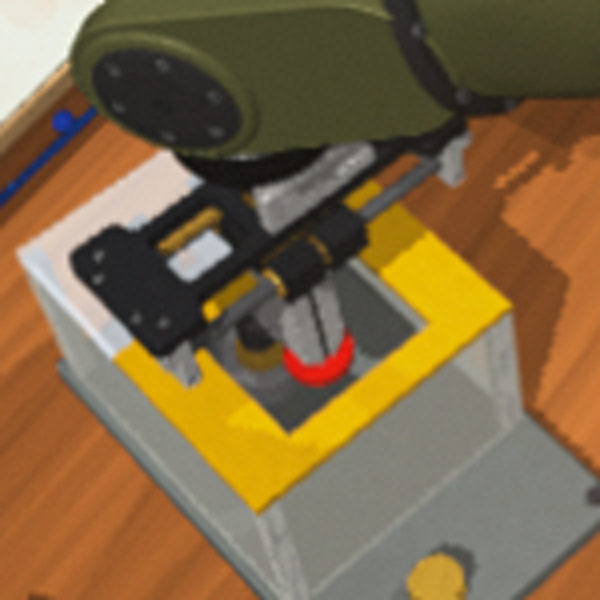

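```bash
python3 - <<'E'
from h import *
S=pickle.load(open("side7.pkl","rb"))
a=S["img"][265:345,205:305,::-1];cv2.imwrite("pics/z8.png",cv2.resize(a,None,fx=7,fy=7,interpolation=2))
cv2.imwrite("pics/w7.png",pickle.load(open("wrist7.pkl","rb"))["img"][:,:,::-1])
E
```

```text
(no output)
```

View pics/z8.png

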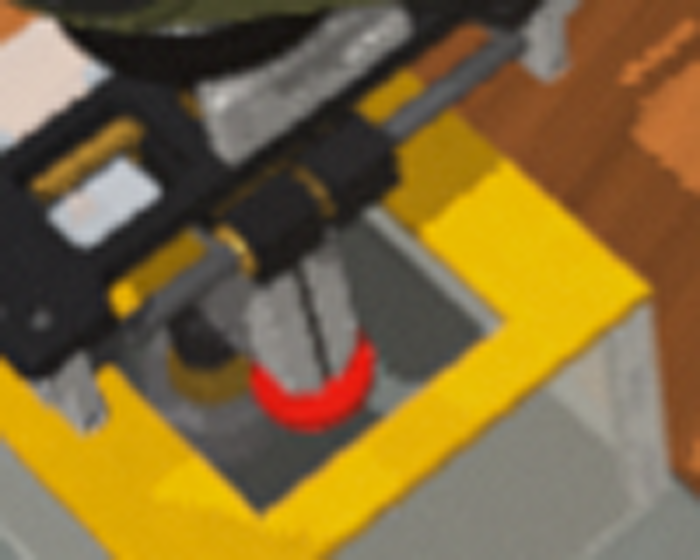

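View pics/w7.png

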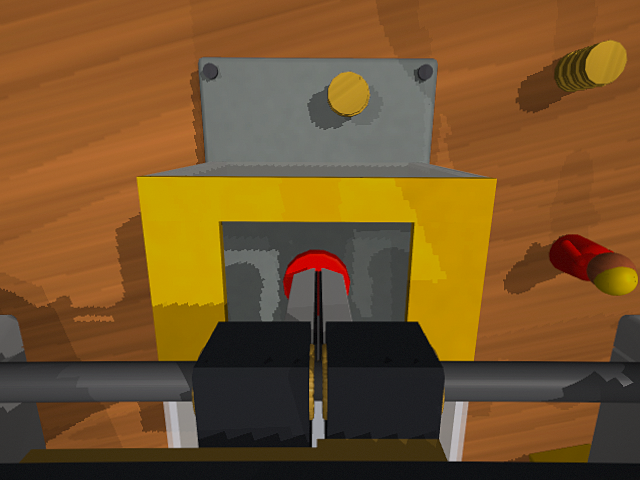

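```bash
python3 - <<'E'
from h import *
S=pickle.load(open("side7.pkl","rb"));W=pickle.load(open("wrist7.pkl","rb"))
def tri(a,b,pa,pb):
    n=lambda p,u:cv2.undistortPoints(np.array(u,float).reshape(1,1,2),cam(p)[0],cam(p)[1]).reshape(2,1)
    P=lambda p:np.c_[cv2.Rodrigues(p["rvec"])[0],p["tvec"]]
    X=cv2.triangulatePoints(P(pa),P(pb),n(pa,a),n(pb,b));X=(X[:3]/X[3]).ravel();return X.round(4),proj(pa,X).round(1),proj(pb,X).round(1)
c=lambda u,v:(205+u/7,265+v/7)
print("foot+y",tri(c(88,432),(618,318),S,W))
print("foot-y",tri(c(555,78),(12,318),S,W))
print("car+y",tri(c(255,278),(420,322),S,W))
print("car-y",tri(c(400,185),(218,322),S,W))
print("tip",tri(c(308,392),(318,269),S,W))
E
```

```text
foot+y (array([0.5504, 0.3251, 0.2114]), array([[217.3, 326.4]]), array([[617.8, 315. ]]))
foot-y (array([0.5113, 0.1767, 0.217 ]), array([[283.9, 275.4]]), array([[ 13., 312.]]))
car+y (array([0.535 , 0.2725, 0.2228]), array([[241.8, 305.1]]), array([[420.5, 325.9]]))
car-y (array([0.5403, 0.2116, 0.1853]), array([[262.4, 291.4]]), array([[219. , 322.7]]))
tip (array([0.561 , 0.2429, 0.1006]), array([[249.9, 321.3]]), array([[319.9, 271.8]]))
```

play_rows(twist=[[0, 0, 0], [0, 0, 0]], travel=[[0, 0, -0.1], [0, 0, 0]], grip=[1, 1])

```text
time_s: 6.0
ee_pos: [0.5606, 0.2409, 0.0856]
eef_rot: [-1.571, 0.0, -0.234]
force: [-1.1, 2.1, 4.6]
grip_width: 0.0003
```

play_rows(twist=[[0, 0, 0], [0, 0, 0]], travel=[[0, 0, -0.1], [0, 0, 0]], grip=[1, 1])

```text
time_s: 6.2
ee_pos: [0.5606, 0.2409, 0.0808]
eef_rot: [-1.571, 0.0, -0.234]
force: [-2.0, 2.0, 5.8]
grip_width: 0.0002
```

play_rows(twist=[[0, 0, 0], [0, 0, 0]], travel=[[0, 0, -0.1], [0, 0, 0]], grip=[1, 1])

```text
time_s: 6.4
ee_pos: [0.5606, 0.2409, 0.076]
eef_rot: [-1.571, 0.0, -0.234]
force: [-3.2, 1.2, 6.4]
grip_width: 0.0004
```

```bash
python3 look.py 8
```

```text
[0.56059653 0.24090095 0.07601859] [-1.57055480e+00  6.31522289e-05 -2.33747995e-01] [-3.23841422  1.20068819  6.43310441] 6.4
side [252.799069  328.6674746]
wrist [316.41246683 261.9373822 ]
```

View pics/look8.png

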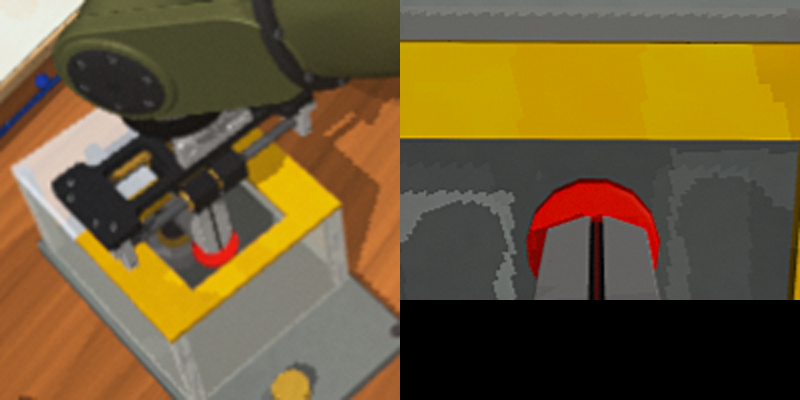

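play_rows(twist=[[0, 0, 0], [0, 0, 0]], travel=[[0, 0, -0.1], [0, 0, 0]], grip=[1, 1])

```text
time_s: 6.7
ee_pos: [0.5608, 0.2409, 0.0715]
eef_rot: [-1.57, -0.001, -0.234]
force: [-3.9, 1.9, 7.3]
grip_width: 0.0009
```

play_rows(twist=[[0, 0, 0], [0, 0, 0]], travel=[[0, 0, -0.06], [0, 0, 0]], grip=[1, 1])

```text
time_s: 6.9
ee_pos: [0.5611, 0.241, 0.0705]
eef_rot: [-1.57, -0.002, -0.234]
force: [-9.8, -2.3, 22.5]
grip_width: 0.0002
```

play_rows(twist=[[0, 0, 0], [0, 0, 0], [0, 0, 0], [0, 0, 0], [0, 0, 0], [0, 0, 0], [0, 0, 0], [0, 0, 0], [0, 0, 0], [0, 0, 0], [0, 0, 0], [0, 0, 0]], travel=[[0, 0, -0.02], [0, 0, 0], [0, 0, 0], [0, 0, 0], [0, 0, 0], [0, 0, 0], [0, 0, 0], [0, 0, 0], [0, 0, 0], [0, 0, 0], [0, 0, 0], [0, 0, 0]], grip=[1, 1, 1, 1, 1, 1, 1, 1, 1, 1, 1, 1])

```text
time_s: 8.1
ee_pos: [0.5612, 0.2411, 0.0701]
eef_rot: [-1.569, -0.002, -0.234]
force: [-12.5, -1.8, 29.5]
grip_width: 0.0004
```

play_rows(twist=[[0, 0, 0], [0, 0, 0], [0, 0, 0], [0, 0, 0], [0, 0, 0], [0, 0, 0], [0, 0, 0]], travel=[[0, 0, 0], [0, 0, 0], [0, 0, 0], [0, 0, 0], [0, 0, 0], [0, 0, 0], [0, 0, 0]], grip=[1, 1, 1, 1, 1, 1, 1])

```text
time_s: 8.8
ee_pos: [0.5612, 0.2411, 0.0701]
eef_rot: [-1.569, -0.002, -0.234]
force: [-12.0, -1.8, 27.9]
grip_width: 0.0005
```

```bash
python3 look.py 9
```

```text
[0.56119348 0.24108485 0.07011681] [-1.56932621 -0.00216138 -0.23364634] [-11.98825502  -1.79125946  27.90621435] 8.8
side [252.89682224 330.00938727]
wrist [316.45708978 262.05757451]
```

View pics/look9.png

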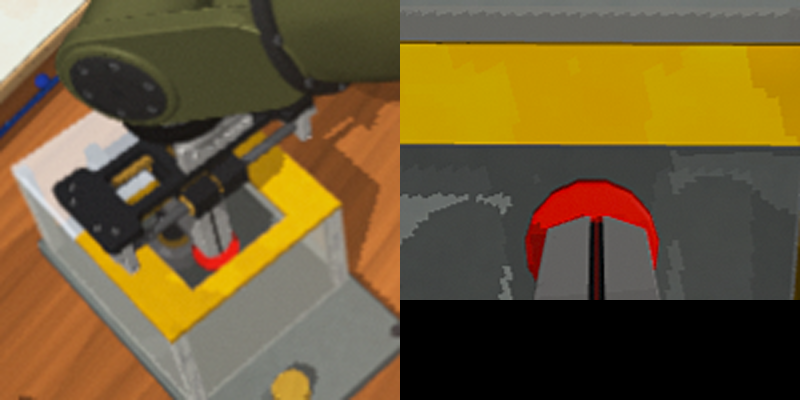

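play_rows(twist=[[0, 0, 0], [0, 0, 0], [0, 0, 0], [0, 0, 0], [0, 0, 0], [0, 0, 0], [0, 0, 0], [0, 0, 0], [0, 0, 0], [0, 0, 0], [0, 0, 0], [0, 0, 0]], travel=[[0, 0, 0.1], [0, 0, 0.1], [0, 0, 0.15], [0, 0, 0.15], [0, 0, 0.2], [0, 0, 0.3], [0, 0, 0.4], [0, 0, 0.4], [0, 0, 0.4], [0, 0, 0.4], [0, 0, 0.4], [0, 0, 0]], grip=[1, 1, 1, 1, 1, 1, 1, 1, 1, 1, 1, 1])

```text
time_s: 10.1
ee_pos: [0.5615, 0.2409, 0.2203]
eef_rot: [-1.568, -0.004, -0.234]
force: [0.2, 0.4, -0.0]
grip_width: 0.0004
```

play_rows(twist=[[0, 0, 0], [0, 0, 0], [0, 0, 0], [0, 0, 0], [0, 0, 0], [0, 0, 0], [0, 0, 0], [0, 0, 0]], travel=[[0, 0, 0.4], [0, 0, 0.4], [0, 0, 0.4], [-0.5, 0.3, 0], [-0.6, 0.4, 0], [-0.6, 0.4, 0], [-0.6, 0.4, 0], [0, 0, 0]], grip=[1, 1, 1, 1, 1, 1, 1, 1])

```text
time_s: 10.9
ee_pos: [0.4429, 0.3174, 0.2768]
eef_rot: [-1.571, 0.001, -0.231]
force: [0.0, -0.9, -0.1]
grip_width: 0.0002
```

```bash
python3 look.py 10;  python3 - <<'E'
from h import *
from station import ctrl
p=ctrl.camera("top")
cv2.imwrite("pics/s10.png",np.hstack([cv2.resize(pickle.load(open("side10.pkl","rb"))["img"],(400,300)),cv2.resize(p["img"],(400,300))])[:,:,::-1])
cv2.imwrite("pics/s11.png",pickle.load(open("side10.pkl","rb"))["img"][:,:,::-1])
E
```

```text
[0.44291763 0.31742379 0.27677848] [-1.57088899e+00  6.70900548e-04 -2.30708995e-01] [ 0.02856099 -0.88602514 -0.05583812] 10.9
side [265.4267866  335.66856599]
wrist [317.40224834 259.66383712]
```

View pics/s11.png

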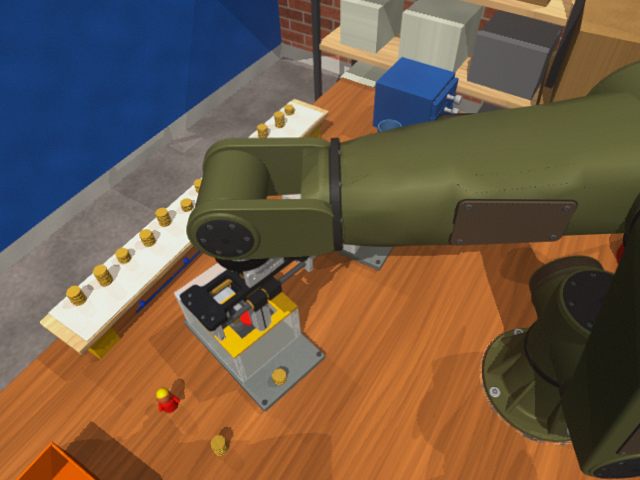

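View pics/s10.png

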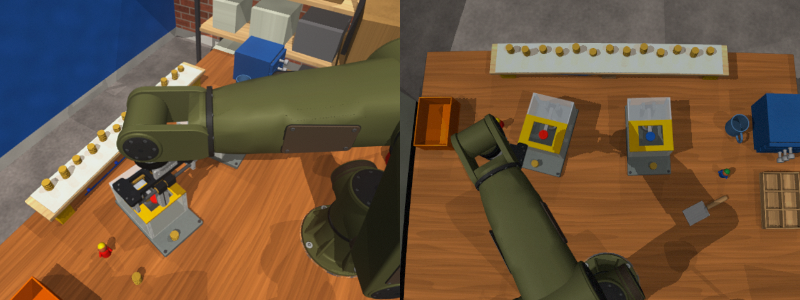

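```bash
python3 - <<'E'
from h import *
from station import ctrl
p=ctrl.camera("top");q=pickle.load(open("top0.pkl","rb"))
for c in(q,p):
    hsv=cv2.cvtColor(c["img"],cv2.COLOR_RGB2HSV);r=cv2.inRange(hsv,(0,180,110),(8,255,255))|cv2.inRange(hsv,(172,180,110),(180,255,255))
    m=np.zeros_like(r);m[200:235,210:260]=r[200:235,210:260];ys,xs=np.nonzero(m);print(xs.mean(),ys.mean(),len(xs))
    print([ctrl.boxes_of(n,c)[0]["point"] if c is p and ctrl.boxes_of(n,c) else None for n in("blank_stack","punch_pad")])
a=proj(p,[[.5601,.2408,.123],[.5595,.2410,.100]]);print(a)
o=ctrl.get_obs();print(o["force"],o["joint_vel"].round(3),o["time_s"])
ctrl.hand_in()
E
```

```text
228.8470588235294 214.96470588235294 170
[None, None]
228.91329479768785 215.121387283237 173
[[214.9, 260.8], [401.1, 211.5]]
[[227.33429116 214.53662892]
 [228.98164078 216.99719921]]
[-0.0232381   0.04075709 -0.48693338] [ 0.005 -0.003  0.001  0.001  0.002  0.002] 11.3
the job is handed in; nothing more can be done
```

The red pad was pressed fully down, held for about 2 s, released, and the hand drawn back out through the window. The job is handed in at about 11.3 s.

**Pressing:** I lowered the closed fingertips through the window, centred on the pad. The force rose smoothly from about 2 N to 7 N over about 22 mm of travel. It then jumped to 22–30 N at the stop, which I took to mean fully down. It stayed at 28–30 N through the hold.

**Checks after drawing back:**
- **Pad:** it is back at its rest position in the top picture, at (228.9, 215.1) px against (228.8, 215.0) px before.
- **Token stack on the apron:** it shows no movement beyond detector scatter, at (214.9, 260.8) px against (214.7, 259.7) px.
- **Blue pad:** at (401.1, 211.5) px against (399.8, 211.8) px, also within detector scatter.
- **Other loose things:** they look unchanged in the pictures by eye; I did not measure them.
- **Force:** near zero, so the robot is touching nothing.
- **Guard:** I felt no force before reaching the pad. Just before the press, the gripper's body and feet showed well above the guard.

**One disagreement:** contact with the pad came about 30–40 mm lower on the reported tool height than the stated tip reach predicts. The early pictures also showed the fingertips higher than computed, though the last one before the press read nearer 10 mm below the pad's top. I therefore went by contact force and the pictures rather than the nominal height.

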